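# Damp check of the under-sink shelf with a moisture meter

### The job

The bamboo shelf from under the sink has to be checked for damp: take the hand-held moisture meter out of the steel caddy and take a reference reading on the pencilled cross, holding it there for about two seconds, then move it to the pencilled ring and finish the program while still holding the reading on the ring, meter in the gripper. For both readings hold the meter upright with its sprung foot flat on the slat, centred on the mark and lengthways along the slat, pressing lightly so that the foot is pushed about half-way in, not to its stop. Leave the caddy's brush, the drawer and everything else on the shelf as they are.

Things in the scene. Friction and masses are not known exactly. Their poses are not given: they have to be found in the camera images.
- meter: moisture meter: loose grey/black upright stick 170 mm tall, 145 g, standing foot down in an end compartment of the caddy. Origin: centre of the foot's underside with the foot fully out; z up the stick, x along the foot's long side (either way round will do), small display on the -y face. Handle 36 (x) by 26 mm (y), straight, z = 48 to 170 mm; collar 44 x 26 mm below. Grip at z about 145 mm
- foot (a joint): the meter's sprung foot sliding into the meter along its z: 0 = fully out, 0.012 = in to its stop (m). The spring needs 2.1 N to start and 0.35 N more per mm: 4.2 N at half-way (0.006). The meter's own weight does not push it in
- foot_face (a point): centre of the flat underside of the sensor foot (black block 50 mm along the meter's x, 26 mm along its y, 10 mm high); meter's axes. With the foot fully out it is the meter's origin; it moves up into the meter as the foot is pressed in
- shelf: the low bamboo slatted shelf, fixed on the bench, 326 mm deep (x) by 880 mm wide (y), top of the slats 70 mm above its origin (underside centre). Six slats run along its y, each 46 mm wide with 10 mm gaps, centred at x = -140, -84, -28, 28, 84, 140 mm; x points away from the robot
- mark_cross: reference mark: a pencilled plus sign 40 mm across, on the middle of one of the two slats nearest the robot. Origin at the centre of the mark on the slat's top face; same axes as the shelf (y along the slat)
- mark_ring: mark of the suspect spot: a pencilled circle 38 mm across, on the middle of the other of the two slats nearest the robot. Origin at the centre of the circle on the slat's top face; same axes as the shelf
- caddy: stainless steel caddy, fixed on the shelf, open on top, 74 mm (x) by 210 mm (y) by 100 mm high, three compartments in a row along y, each 68 x 66 mm, centred at y = -69, 0, 69 mm; walls 3 mm, inner floor 3 mm above its origin (underside centre). The meter stands in one end compartment and the brush in the other, 138 mm apart
- brush: wooden dish brush, loose, standing bristles down in the other end compartment, head 54 mm across, handle 19 mm thick, 190 mm tall; origin at its underside
- unit: small white plastic drawer unit, fixed on the shelf, 150 mm (x) by 200 mm (y) by 120 mm high; origin at underside centre; its drawer faces the robot (-x)
- drawer_pull (a point): front edge of the moulded pull of the unit's drawer, 98 mm above the unit's underside; the drawer may stand a little ajar
- pot_holder: black silicone pot holder, 160 mm square, 8 mm thick, loose, lying on top of the drawer unit; origin at underside centre
- vase: glass vase, loose, 84 mm across, 180 mm tall, near the front of one end of the shelf; origin at underside centre
- detergent: white detergent bottle, loose, 60 mm across, 190 mm tall, near the front of the other end of the shelf; origin at underside centre
- mug: white mug, loose, 80 mm across, 88 mm tall, in the middle of the back of the shelf; origin at underside centre
- spoon_rest: wooden spoon rest, loose, a round dish 86 mm across and 17 mm high with a flat tail, about 195 mm long in all, lying between the two marks; origin on its underside, 45 mm from the dish's centre towards the tail

How it is judged:
By the outcome, as a careful person would: the job done as asked, in the order asked, and still so for the second after the job is handed in, while the arm keeps its last pose, push and grip.
It also fails if it takes over 59 s, if anything falls off the work surface, if the arm or the gripper's body presses on something with over 40 N, if the wrist force passes 120 N, or if a joint passes its speed limit or range.

### The arm

A 6-joint arm with a two-finger parallel gripper is mounted at the origin on the work surface. World frame = base frame: x ahead of the robot, y to its left, z up, the work surface at z = 0. Lengths are in mm, angles in rad, forces in N, time in s.
With the tool pointing down it reaches from about 350 to 975 mm from the base axis. Payload 7.1 kg.
Tool frame: the origin (TCP) lies between the finger pads; the fingertips stand 17 mm ahead of it and the grasp point (between the pads) lies 2 mm behind it; z points along the fingers, y is the line along which they close (so a half turn about z gives the same grasp; the last joint's range is limited). The gripper opens to 88 mm and grips with 3 to 60 N. Pads are 20 mm wide; open, the fingers measure 115 mm over their backs; the gripper's body (75 mm by 178 mm) begins 61 mm behind the grasp point.
Start: joints at [-1.236, 0.423, 1.63, -0, 1.089, -0.019], TCP at [216.557, -586.266, 239.675] pointing down, gripper open.
Joint ranges: [-3, 3], [-0.9, 2.11], [0.09, 2.58], [-1.31, 4.45], [0.11, 2.69], [-2.54, 2.54]. Speed limits (rad/s): [2.39, 2.39, 3.01, 3.14, 3.14, 3.14].

### API

Orientations are given as a rotation vector (axis times angle).
In Python, from workcell import ctrl gives the robot as it stands.
- The arm moves only by the shell command python3 jog.py 'ROWS' [OPENING]. ROWS is a JSON list of rows, 1 to 5 of them, each of 6 numbers: dx, dy, dz in mm, then a rotation vector rx, ry, rz in rad; each row shifts and turns the commanded pose from where the row before left it, along the tool's axes as they then stand; what a row does not reach is not made up. A row lasts 1/12 s, in which the tool goes at most 41.7 mm and 0.125 rad, less where a joint would pass 70% of its speed; a pose out of reach is approached as far as the arm can. OPENING is the finger opening in mm, set as the command begins (- or left out keeps the last). The fingers move at their own pace and stop on an object; the grip force is fixed at half the most. Time passes only in rows, so rows that do not move let the fingers close. It prints the time, the measured TCP pose, the force, the opening and the grip force at its end.
- ctrl.get_obs(): the state, without advancing time (a new reading comes with each control period).
- ctrl.get_image(name): name is "side" or "top"; returns a dict with "img" (384x512x3 uint8, red, green, blue), "fx", "fy", "cx", "cy" (pixels), "R" (3x3) and "t" (3): a world point X has camera coordinates R X + t. Camera axes: x right, y down, z forward; pixel columns grow to the right and rows downward; lengths in mm; the calibration is good to about 2 mm. A picture is of the moment at which its call begins. There is no depth.
- ctrl.close_job(): hands the job in; it is judged then, once.
The state is a dict: "t": time; "qpos": joint angles; "qvel": joint speeds; "joint_torque": joint torques, N m; "ee_pos": TCP position; "orientation": TCP orientation; "ft_force": force on the tool from outside, world axes, zero at the start; "moment": the same for the moment, N m; "width": finger opening in mm; "grasp_force": force on a finger pad.
Only numpy, scipy, OpenCV 4.12 (cv2) and the standard library are available. Lean on these libraries where they do the work, as an engineer would, in place of code of your own. Each camera call takes 0.05 s, during which the arm holds its last target. There are 200 camera calls.

## Working session

There is one attempt and no reset: what is moved stays moved. The work goes in short steps, Python scripts to look and compute and a shell command to move; the robot and the scene stay as the last step left them, time stands still between calls to the robot, and variables do not carry over. Pictures are saved under pics/ and viewed, at most 10 in all, crops included, and the job is handed in when it is done.

```bash
ls; mkdir -p pics
python3 - <<'E'
from workcell import ctrl
import cv2,json,numpy as np
o=ctrl.get_obs();print({k:np.round(v,3).tolist() for k,v in o.items()})
for n in("side","top"):
    d=ctrl.get_image(n);cv2.imwrite(f"pics/{n}0.png",cv2.resize(d["img"][:,:,::-1],(800,600),interpolation=cv2.INTER_CUBIC))
    cv2.imwrite(f"pics/{n}0raw.png",d["img"][:,:,::-1])
    json.dump({k:np.array(d[k]).tolist() for k in("fx","fy","cx","cy","R","t")},open(n+".json","w"));print(n,[np.round(d[k],3).tolist() for k in("fx","fy","cx","cy","R","t")])
E
```

```text
jog.py
pics
workcell.py
{'t': 0.0, 'qpos': [-1.236, 0.424, 1.631, 0.0, 1.089, -0.019], 'qvel': [0.001, 0.001, 0.0, -0.0, -0.0, 0.001], 'joint_torque': [0.001, -54.462, -27.367, 0.064, 0.023, -0.0], 'ee_pos': [216.36, -585.774, 238.894], 'orientation': [-3.091, -0.552, 0.0], 'ft_force': [0.604, -0.353, 0.018], 'moment': [0.038, -0.018, -0.058], 'grasp_force': 0.0, 'width': 87.957}
side [402.942, 402.942, 256.323, 196.594, [[-0.816, -0.578, -0.009], [-0.35, 0.507, -0.788], [0.46, -0.64, -0.616]], [463.698, 302.815, 877.254]]
top [419.031, 419.031, 245.333, 187.303, [[0.025, -1.0, 0.012], [-0.998, -0.026, -0.053], [0.053, -0.01, -0.999]], [-12.974, 577.017, 1335.972]]
```

View pics/side0.png

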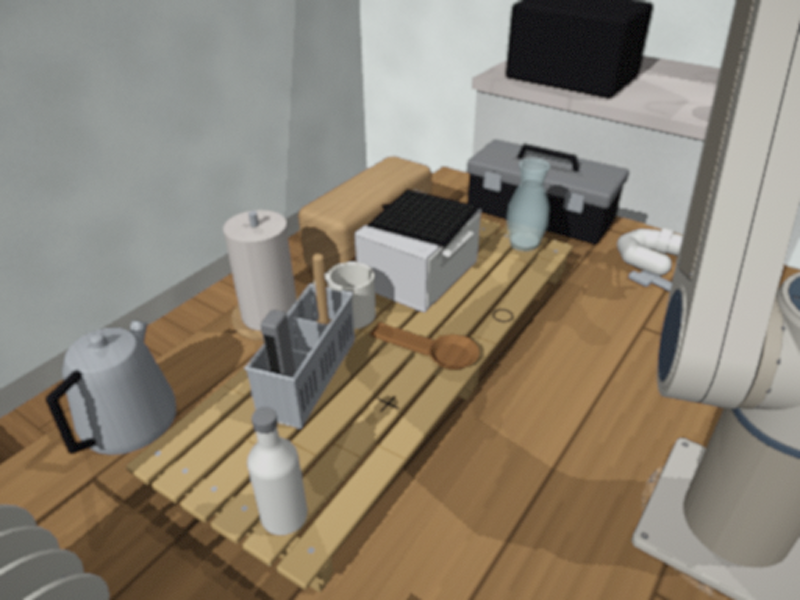

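View pics/top0.png

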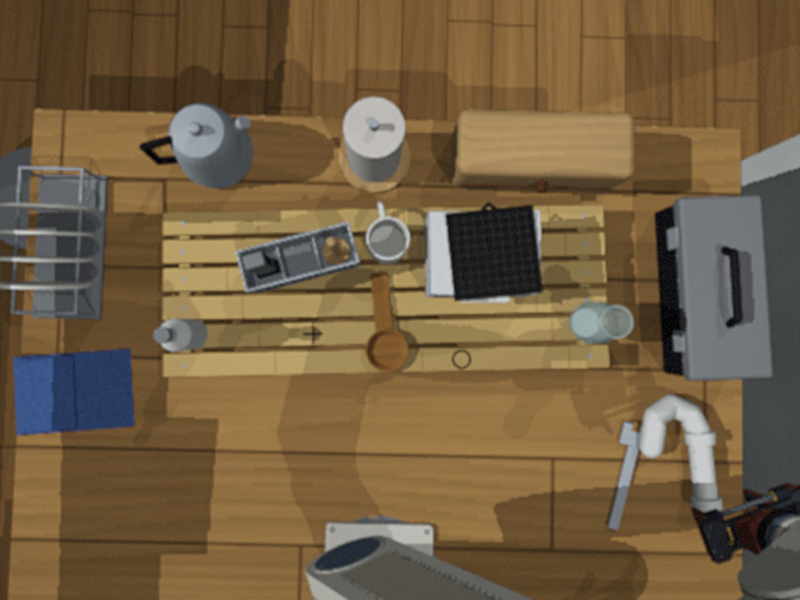

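Side view: the meter (~(275,340)) is in the caddy's near end and the brush at (320,285). The cross is at ~(388,403) and the ring at (502,315). Top view: caddy ~(298,257), cross (312,333), ring (461,359), spoon rest dish (387,351). I'll enlarge these for accuracy.

Run:
```python
import cv2,numpy as np
t=cv2.imread("pics/top0raw.png");s=cv2.imread("pics/side0raw.png")
r=lambda im,x,y,w,h,k:cv2.resize(im[y:y+h,x:x+w],None,fx=k,fy=k,interpolation=cv2.INTER_CUBIC)
a=r(t,145,135,100,60,8); b=r(t,180,195,160,50,5)
cv2.imwrite("pics/topcrop.png",np.vstack([a,b[:120]])) if 0 else cv2.imwrite("pics/topcrop.png",a)
p=r(t,185,195,50,37,8);q=r(t,270,210,50,37,8)
p2=r(s,225,238,50,37,8);q2=r(s,297,183,50,37,8)
cv2.imwrite("pics/marks.png",np.vstack([np.hstack([p,q]),np.hstack([p2,q2])]))
cv2.imwrite("pics/sidecrop.png",r(s,145,180,100,75,8))
```

```text
(no output)
```

View pics/topcrop.png

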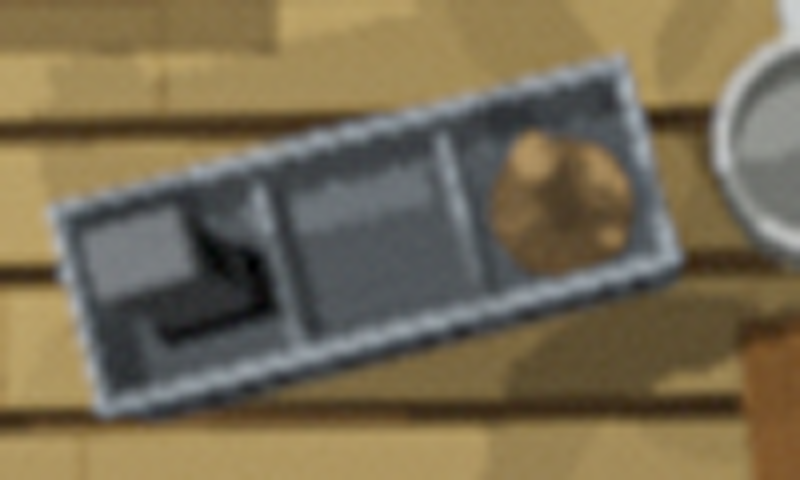

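View pics/marks.png

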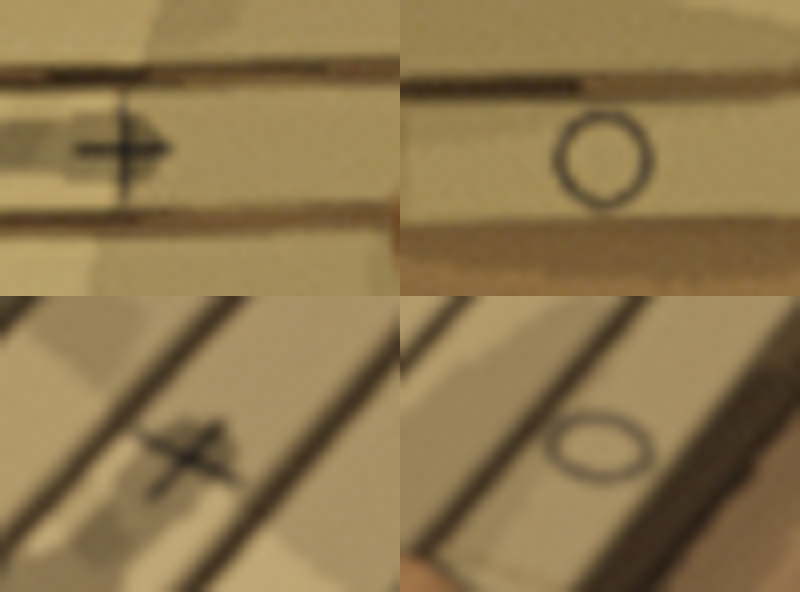

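View pics/sidecrop.png

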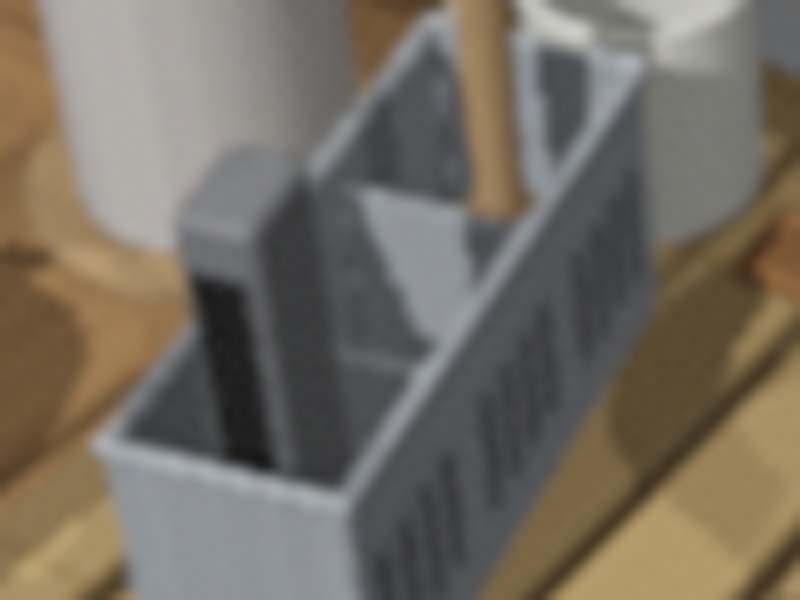

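Top crop: rim corners (55,210),(622,60),(678,262),(100,412). The meter's top face corners are about (82,243),(178,208),(197,268),(105,300). Marks: cross at tile pixel (124,148) top and (188,458−296) side, ring at (604−400,158) top and (598−400,447−296) side. Side crop: meter top corners (185,215),(248,238),(305,175),(240,150), with the display on the side-camera face.

```bash
cat > h.py <<'E'
import json,numpy as np
C={n:{k:np.array(v) for k,v in json.load(open(n+".json")).items()} for n in("side","top")}
def ray(n,p):
    c=C[n];d=c["R"].T@np.array([(p[0]-c["cx"])/c["fx"],(p[1]-c["cy"])/c["fy"],1]);return -c["R"].T@c["t"],d/np.linalg.norm(d)
def plane(n,p,z):
    o,d=ray(n,p);return o+d*(z-o[2])/d[2]
def tri(pt,ps):
    A=0;b=0
    for n,p in(("top",pt),("side",ps)):
        o,d=ray(n,p);M=np.eye(3)-np.outer(d,d);A=A+M;b=b+M@o
    return np.linalg.solve(A,b)
def proj(n,X):
    c=C[n];v=c["R"]@np.array(X)+c["t"];return np.array([c["fx"]*v[0]/v[2]+c["cx"],c["fy"]*v[1]/v[2]+c["cy"]])
raw=lambda p,ox,oy,k=8:((p[0]+.5)/k-.5+ox,(p[1]+.5)/k-.5+oy)
E
python3 - <<'E'
from h import *
np.set_printoptions(precision=1,suppress=True)
print("cross",plane("top",raw((124,148),185,195),70),plane("side",raw((188,162),225,238),70),tri(raw((124,148),185,195),raw((188,162),225,238)))
print("ring",plane("top",raw((204,158),270,210),70),plane("side",raw((198,151),297,183),70),tri(raw((204,158),270,210),raw((198,151),297,183)))
T=lambda p:raw(p,145,135);S=lambda p:raw(p,145,180)
print("rim top");[print(plane("top",T(p),170)) for p in((55,210),(622,60),(678,262),(100,412))]
print("rim side");[print(plane("side",S(p),170)) for p in((105,445),(435,15),(640,60),(350,497))]
print("meter");
for z in(243,):
  for p in((82,243),(178,208),(197,268),(105,300)):print(plane("top",T(p),z))
  for p in((185,215),(248,238),(305,175),(240,150)):print(plane("side",S(p),z))
print(tri(T((141,254)),S((244,194))))
# shelf edges: left end, corners in 800x600 image
k=800/512
for p in((163,212),(604,207),(608,366),(163,376)):print("shelf",plane("top",((p[0]+.5)/k-.5,(p[1]+.5)/k-.5),70))
E
```

```text
cross [491.2 139.6  70. ] [491.4 141.8  70. ] [491.8 140.2  68.4]
ring [ 448.5 -154.3   70. ] [ 449.6 -150.8   70. ] [ 449.6 -153.9   68. ]
rim top
[637.8 273.4 170. ]
[697.2  72.5 170. ]
[625.   50.5 170. ]
[566.  254.7 170. ]
rim side
[637.8 275.9 170. ]
[698.4  71.9 170. ]
[628.1  53.1 170. ]
[568.2 252.3 170. ]
meter
[618.8 248.2 243. ]
[631.5 216.5 243. ]
[611.4 209.4 243. ]
[599.9 239.8 243. ]
[618.9 249.3 243. ]
[598.5 246.7 243. ]
[604.5 218.8 243. ]
[626.6 220.9 243. ]
[616.6 229.7 238.1]
shelf [723.9 444.2  70. ]
shelf [ 757.8 -434.7   70. ]
shelf [ 441.  -444.8   70. ]
shelf [400.2 430.3  70. ]
```

```bash
R='[[0,0,-15,0,0,-0.125],[0,0,-15,0,0,-0.125],[0,0,-15,0,0,-0.125],[0,0,-15,0,0,-0.125]]'
python3 jog.py '[[0,0,-15,0,0,-0.125],[0,0,-15,0,0,-0.125],[0,0,-15,0,0,-0.125],[0,0,-15,0,0,-0.125]]' 88
python3 jog.py '[[0,0,-15,0,0,-0.125],[0,0,-15,0,0,-0.125],[0,0,-15,0,0,-0.125],[0,0,-15,0,0,-0.125]]'
python3 jog.py '[[0,0,-15,0,0,-0.125],[0,0,-15,0,0,-0.125],[0,0,-15,0,0,-0.125],[0,0,-15,0,0,-0.125],[0,0,0,0,0,0]]'
```

```text
t: 0.43
ee_pos: [216.4, -585.9, 299.8]
orientation: [-2.855, -1.309, -0.0]
ft_force: [-0.1, 1.0, 0.3]
width: 87.8
grasp_force: 0.0
t: 0.77
ee_pos: [216.5, -586.0, 359.9]
orientation: [-2.442, -1.975, -0.0]
ft_force: [-0.5, 0.1, -0.8]
width: 87.9
grasp_force: 0.0
t: 1.18
ee_pos: [216.9, -587.2, 422.6]
orientation: [1.878, 2.514, -0.004]
ft_force: [0.3, -0.6, -0.2]
width: 87.8
grasp_force: 0.0
```

```bash
python3 jog.py '[[28,25.5,0,0,0,0],[28,25.5,0,0,0,0],[28,25.5,0,0,0,0],[28,25.5,0,0,0,0],[28,25.5,0,0,0,0]]'|sed -n 2,3p
python3 jog.py '[[28,25.5,0,0,0,0],[28,25.5,0,0,0,0],[28,25.5,0,0,0,0],[28,25.5,0,0,0,0],[28,25.5,0,0,0,0]]'|sed -n 2,3p
python3 jog.py '[[28,25.5,0,0,0,0],[28,25.5,0,0,0,0],[28,25.5,0,0,0,0],[28,25.5,0,0,0,0],[28,25.5,0,0,0,0]]'|sed -n 2,3p
python3 jog.py '[[28,25.5,0,0,0,0],[28,25.5,0,0,0,0],[28,25.5,0,0,0,0],[28,25.5,0,0,0,0],[28,25.5,0,0,0,0]]'|sed -n 2,3p
python3 jog.py '[[28,25.5,0,0,0,0],[28,25.5,0,0,0,0],[28,25.5,0,0,0,0],[14,15,0,0,0,0],[0,0,0,0,0,0]]'
python3 - <<'E'
from workcell import ctrl
import numpy as np
from scipy.spatial.transform import Rotation as Ro
from scipy.optimize import least_squares
from h import *
o=ctrl.get_obs();print(o["qpos"],o["ee_pos"]);print(Ro.from_rotvec(o["orientation"]).as_matrix().round(3))
T=lambda p:raw(p,145,135);S=lambda p:raw(p,145,180)
ob=[("top",T(p)) for p in((82,243),(178,208),(197,268),(105,300))]+[("side",S(p)) for p in((185,215),(240,150),(305,175),(248,238))]
cor=[(18,13),(-18,13),(-18,-13),(18,-13)]*2
def f(v):
    x,y,a,z,s=v;r=[]
    for (n,p),(u,w) in zip(ob,cor):
        X=np.array([x,y,z])+s*u*np.array([-np.sin(a),np.cos(a),0])+s*w*np.array([np.cos(a),np.sin(a),0]);r+=list(proj(n,X)-p)
    return r
r=least_squares(f,[613,230,.28,243,1]);print(r.x.round(3),r.cost)
E
```

```text
ee_pos: [300.0, -414.3, 418.3]
orientation: [-1.891, -2.506, -0.001]
ee_pos: [383.2, -244.2, 418.6]
orientation: [-1.891, -2.507, 0.0]
ee_pos: [466.6, -74.2, 418.7]
orientation: [-1.891, -2.508, 0.001]
ee_pos: [550.0, 95.8, 418.4]
orientation: [-1.891, -2.508, 0.002]
t: 3.27
ee_pos: [611.2, 217.1, 417.1]
orientation: [-1.886, -2.51, 0.002]
ft_force: [-0.6, -1.7, -1.0]
width: 87.7
grasp_force: 0.0
[3.22550070e-01 3.20706608e-01 1.37438296e+00 8.81835616e-04
 1.44847656e+00 4.03011572e-02] [611.18834603 217.08965522 417.12899067]
[[-0.278  0.96  -0.002]
 [ 0.96   0.278  0.   ]
 [ 0.001 -0.002 -1.   ]]
[6.16401e+02 2.29823e+02 2.89000e-01 2.38254e+02 8.43000e-01] 3.037061904523192
```

```bash
python3 jog.py '[[10.8,7.9,0,0,0,0],[0,0,40,0,0,0],[0,0,40,0,0,0],[0,0,40,0,0,0],[0,0,40,0,0,0]]'|sed -n 2,3p
python3 jog.py '[[0,0,20,0,0,0],[0,0,11,0,0,0],[0,0,10,0,0,0],[0,0,0,0,0,0],[0,0,0,0,0,0]]'
python3 - <<'E'
from workcell import ctrl
import cv2
d=ctrl.get_image("side")
cv2.imwrite("pics/s1.png",cv2.resize(d["img"][150:255,120:260,::-1],None,fx=5.7,fy=5.7,interpolation=cv2.INTER_CUBIC))
E
```

```text
ee_pos: [614.4, 225.4, 258.1]
orientation: [1.89, 2.509, 0.0]
t: 4.1
ee_pos: [615.6, 226.1, 219.7]
orientation: [1.887, 2.511, 0.002]
ft_force: [0.6, 0.1, 0.3]
width: 87.8
grasp_force: 0.0
```

View pics/s1.png

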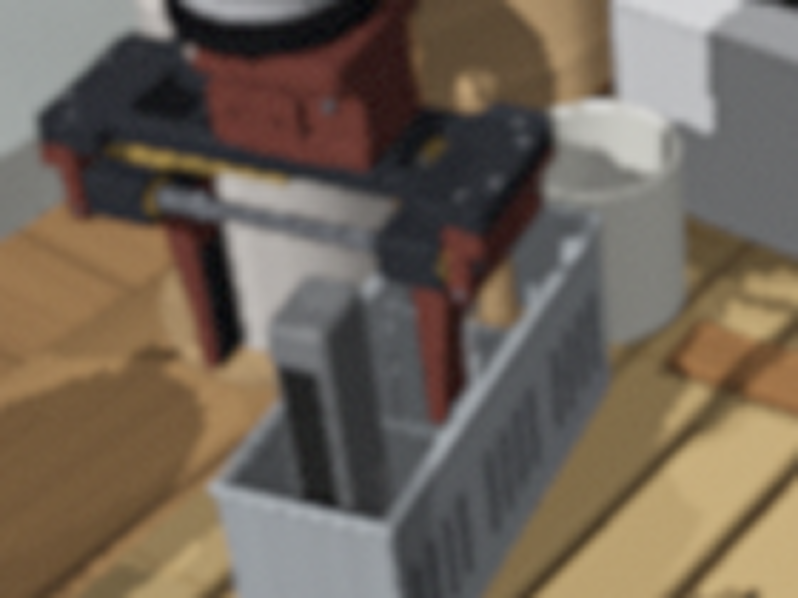

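The meter (top at ~(315,300)) stands free between the fingers. I'll shift 3 mm and close; the measured width (26 or 36 mm) confirms which way round it stands.

```bash
python3 jog.py '[[3.4,1,3,0,0,0],[0,0,0,0,0,0],[0,0,0,0,0,0]]'|sed -n 2,3p
python3 jog.py '[[0,0,0,0,0,0],[0,0,0,0,0,0],[0,0,0,0,0,0],[0,0,0,0,0,0],[0,0,0,0,0,0]]' 10
python3 jog.py '[[0,0,0,0,0,0],[0,0,0,0,0,0],[0,0,0,0,0,0]]'
```

```text
ee_pos: [615.3, 230.0, 216.5]
orientation: [1.885, 2.512, 0.002]
t: 4.82
ee_pos: [615.0, 229.6, 215.7]
orientation: [1.886, 2.512, -0.0]
ft_force: [0.3, -0.8, 0.5]
width: 58.0
grasp_force: 0.0
t: 5.07
ee_pos: [615.0, 229.6, 215.6]
orientation: [-1.886, -2.512, 0.0]
ft_force: [0.3, 1.4, 0.2]
width: 38.0
grasp_force: 0.0
```

```bash
python3 jog.py '[[0,0,0,0,0,0],[0,0,0,0,0,0],[0,0,0,0,0,0],[0,0,0,0,0,0],[0,0,0,0,0,0]]'
```

```text
t: 5.48
ee_pos: [615.0, 229.6, 215.7]
orientation: [1.886, 2.512, 0.0]
ft_force: [0.7, -0.1, -0.8]
width: 26.0
grasp_force: 30.0
```

```bash
python3 jog.py '[[0,0,-20,0,0,0],[0,0,-30,0,0,0],[0,0,-35,0,0,0],[0,0,-35,0,0,0],[0,0,-25,0,0,0]]'
python3 jog.py '[[-10,-25.6,0,0,0,0],[-13,-36,0,0,0,0],[-13,-36,0,0,0,0],[-10,-26,0,0,0,0],[-5.8,-20,0,0,0,0]]'|sed -n 2,3p
python3 jog.py '[[0,0,0,0,0,0.08],[0,0,0,0,0,0.08],[0,0,0,0,0,0.077],[0,0,35,0,0,0],[0,0,35,0,0,0]]'|sed -n 2,3p
python3 jog.py '[[0,0,30,0,0,0],[0,0,20,0,0,0],[0,0,8,0,0,0],[0,0,0,0,0,0],[0,0,0,0,0,0]]'
python3 - <<'E'
from workcell import ctrl
import cv2,numpy as np
from scipy.spatial.transform import Rotation as Ro
o=ctrl.get_obs();print(o["ee_pos"]);M=Ro.from_rotvec(o["orientation"]).as_matrix();print(M.round(4),np.arctan2(M[1,0],M[0,0]))
a=ctrl.get_image("side")["img"][:,:,::-1];b=ctrl.get_image("top")["img"][:,:,::-1]
cv2.imwrite("pics/s2raw.png",a);cv2.imwrite("pics/t2raw.png",b)
cv2.imwrite("pics/s2.png",cv2.resize(a[165:275,205:285],None,fx=5,fy=5,interpolation=cv2.INTER_CUBIC))
cv2.imwrite("pics/c2.png",np.hstack([cv2.resize(a[160:280,210:290],None,fx=5,fy=5,interpolation=cv2.INTER_CUBIC),cv2.resize(b[150:270,160:240],None,fx=5,fy=5,interpolation=cv2.INTER_CUBIC)]))
E
```

```text
t: 5.9
ee_pos: [615.3, 229.8, 363.7]
orientation: [1.885, 2.512, 0.003]
ft_force: [0.3, 1.1, -2.0]
width: 25.9
grasp_force: 30.0
ee_pos: [489.1, 138.3, 360.4]
orientation: [-1.886, -2.512, 0.002]
ee_pos: [492.8, 140.1, 291.8]
orientation: [2.168, 2.269, 0.008]
t: 7.15
ee_pos: [491.9, 139.9, 233.2]
orientation: [2.17, 2.272, 0.0]
ft_force: [1.0, 0.0, -0.4]
width: 25.9
grasp_force: 30.0
[491.92186431 139.90307156 233.20417609]
[[-4.590e-02  9.989e-01  2.000e-04]
 [ 9.989e-01  4.590e-02  1.000e-04]
 [ 1.000e-04  2.000e-04 -1.000e+00]] 1.6167593893442478
```

View pics/c2.png

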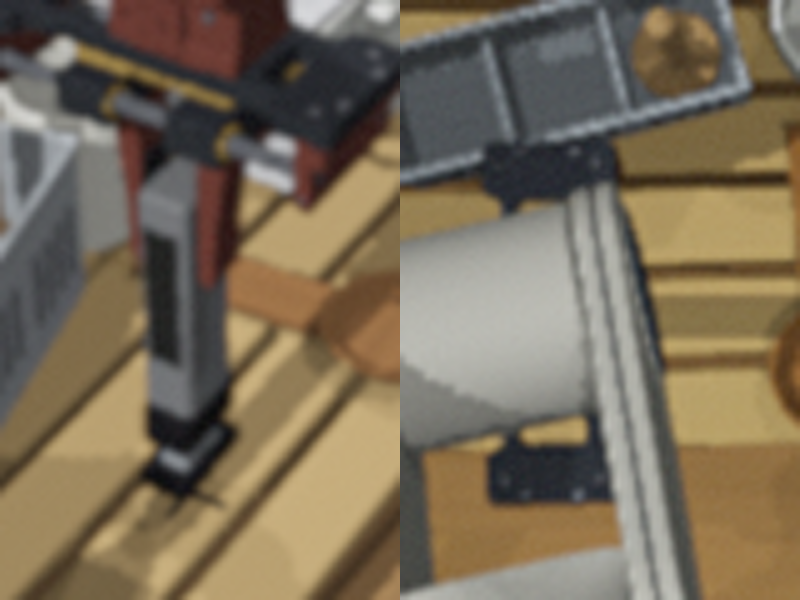

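The side crop shows the meter upright with its foot lengthways above the cross. The foot's bottom corners are about (147,482), (182,496) and (237,432). The top view is blocked by the arm. I'll compare these with the expected projection.

Run:
```python
from h import *
np.set_printoptions(precision=1,suppress=True)
tc=np.array([491.9,139.9,233.2]);a=.0459;mx=np.array([-np.sin(a),np.cos(a),0]);my=np.array([np.cos(a),np.sin(a),0])
def cr(X):p=proj("side",X);return np.array([(p[0]-210+.5)*5-.5,(p[1]-160+.5)*5-.5])
for nm,z,hx in(("foot bottom",0,25),("foot top",10,25),("collar bottom",None,22),("collar top",48,22),("handle top",170,18)):
    if z is None: continue
    print(nm,[cr(tc+[0,0,z-142.7]+u*hx*mx+w*13*my) for u,w in((1,1),(1,-1),(-1,-1),(-1,1))])
print("d/dmx per mm",cr(tc+mx+[0,0,-142])-cr(tc+[0,0,-142]),"d/dz",cr(tc+[0,0,-141])-cr(tc+[0,0,-142]))
print("cross",cr([491.5,140,70]))
import cv2
im=cv2.imread("pics/s2raw.png")[160:280,210:290];k=10;im=cv2.resize(im,None,fx=k,fy=k,interpolation=cv2.INTER_CUBIC)
for z,hx in((0,25),(48,22),(170,18)):
    P=np.array([[2*c for c in cr(tc+[0,0,z-142.7]+u*hx*mx+w*13*my)] for u,w in((1,1),(1,-1),(-1,-1),(-1,1))])
    cv2.polylines(im,[P.round().astype(int)],True,(0,0,255),1)
cv2.imwrite("pics/ov.png",np.hstack([im[600:1100,200:600],im[250:750,200:600]]))
```

```text
foot bottom [array([140.5, 480.2]), array([186.5, 502. ]), array([244.2, 437. ]), array([199.1, 416.6])]
foot top [array([139.7, 465.3]), array([186. , 487.1]), array([244.1, 422.1]), array([198.7, 401.8])]
collar top [array([140.3, 402.8]), array([187.7, 424.4]), array([240.2, 367.6]), array([193.7, 347.4])]
handle top [array([134.9, 188. ]), array([186.4, 208.5]), array([233.2, 163.8]), array([182.6, 144.4])]
d/dmx per mm [-1.2  1.3] d/dz [-0.  -1.5]
cross [194.4 488.8]
```

View pics/ov.png

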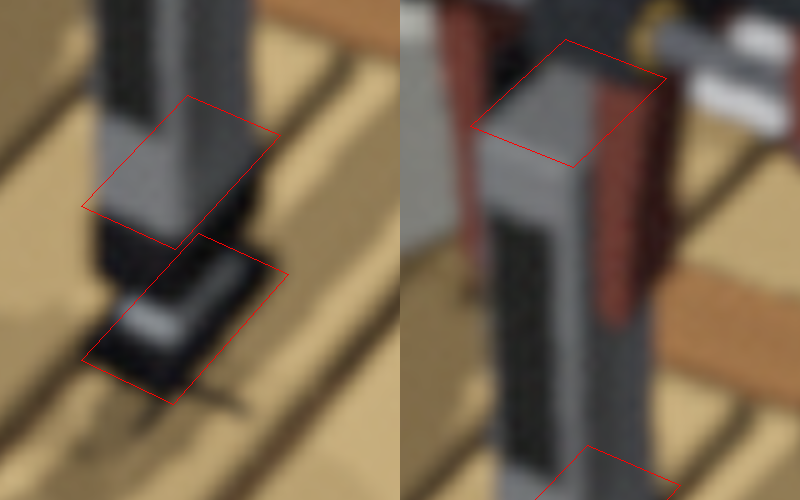

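Foot agrees with the expected position to within ~1 mm relative to the cross. Now lowering until contact.

```bash
for i in 1 2 3 4 5 6; do python3 jog.py '[[0,0,0,0,0,0]]'|grep ft; done
python3 jog.py '[[0,0,10,0,0,0],[0,0,6,0,0,0],[0,0,2,0,0,0],[0,0,0,0,0,0],[0,0,0,0,0,0]]'|egrep 'pos|ft'
python3 jog.py '[[0,0,2,0,0,0],[0,0,0,0,0,0]]'|egrep 'pos|ft'
python3 jog.py '[[0,0,2,0,0,0],[0,0,0,0,0,0]]'|egrep 'pos|ft'
python3 jog.py '[[0,0,2,0,0,0],[0,0,0,0,0,0]]'|egrep 'pos|ft'
for i in 1 2 3 4; do python3 jog.py '[[0,0,0,0,0,0]]'|egrep 'pos|ft'; done
```

```text
ft_force: [0.1, 0.4, -1.2]
ft_force: [-0.3, 0.5, -1.6]
ft_force: [0.3, 0.1, -1.3]
ft_force: [0.0, -0.8, -2.1]
ft_force: [-0.7, -0.7, -1.2]
ft_force: [-0.2, 0.8, -1.3]
ee_pos: [491.4, 139.8, 214.2]
ft_force: [-0.5, -0.3, -0.9]
ee_pos: [491.8, 139.9, 212.7]
ft_force: [0.0, -0.2, -1.4]
ee_pos: [491.8, 139.9, 210.8]
ft_force: [-0.2, 0.5, 1.3]
ee_pos: [491.8, 139.9, 208.8]
ft_force: [0.4, 0.3, 2.0]
ee_pos: [491.9, 139.9, 208.9]
ft_force: [0.6, 0.3, 2.8]
ee_pos: [491.9, 139.9, 208.9]
ft_force: [-0.4, -0.0, 2.5]
ee_pos: [491.9, 139.9, 208.9]
ft_force: [0.6, 0.7, 1.7]
ee_pos: [491.8, 139.9, 208.9]
ft_force: [1.2, 0.6, 2.3]
```

```bash
python3 jog.py '[[0,0,1.8,0,0,0],[0,0,0,0,0,0]]'|egrep 'pos|ft'
for i in 1 2 3 4 5 6 7 8; do python3 jog.py '[[0,0,0,0,0,0]]'|egrep 'pos|ft'; done
python3 - <<'E'
from workcell import ctrl
import cv2,numpy as np
from h import proj
a=ctrl.get_image("side")["img"][:,:,::-1];cv2.imwrite("pics/s3raw.png",a)
cv2.imwrite("pics/s3.png",cv2.resize(a[215:275,210:290],None,fx=9,fy=9,interpolation=cv2.INTER_CUBIC))
E
```

```text
ee_pos: [491.8, 139.9, 206.8]
ft_force: [0.4, 1.2, 3.0]
ee_pos: [491.8, 139.9, 206.9]
ft_force: [1.3, 1.0, 3.2]
ee_pos: [491.8, 139.9, 207.0]
ft_force: [1.4, 1.1, 3.7]
ee_pos: [491.8, 139.9, 207.0]
ft_force: [0.8, 1.1, 2.6]
ee_pos: [491.8, 139.9, 207.0]
ft_force: [2.1, 0.9, 1.6]
ee_pos: [491.8, 139.9, 207.0]
ft_force: [1.7, 0.9, 2.4]
ee_pos: [491.7, 139.9, 207.0]
ft_force: [0.9, 1.6, 2.9]
ee_pos: [491.7, 139.8, 206.9]
ft_force: [1.7, -0.0, 2.6]
ee_pos: [491.6, 139.8, 206.9]
ft_force: [2.8, 0.9, 3.1]
```

View pics/s3.png

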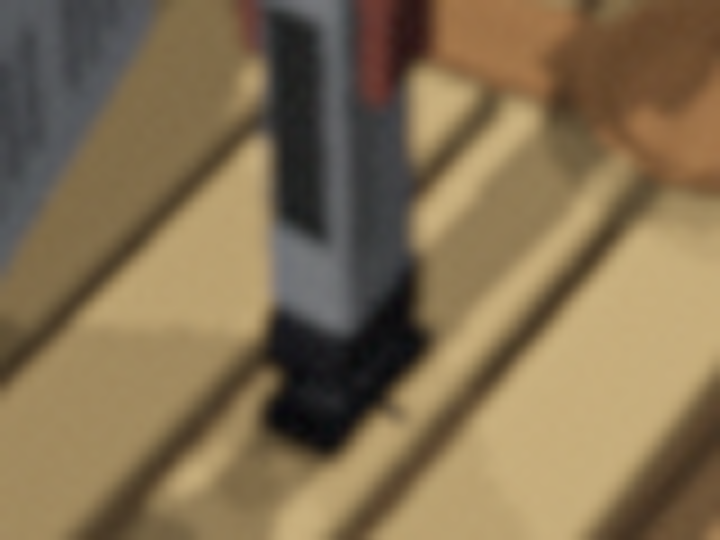

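Foot is flat on the cross: its long-edge midpoint (~(375,397)) lines up with the visible cross arm tip (395,410). Force is ≈4.3 N net. I'll finish the 2 s hold, then lift.

```bash
for i in 1 2 3; do python3 jog.py '[[0,0,0,0,0,0],[0,0,0,0,0,0],[0,0,0,0,0,0],[0,0,0,0,0,0],[0,0,0,0,0,0]]'|egrep 't:|pos|ft'; done
python3 jog.py '[[0,0,-6,0,0,0],[0,0,-14,0,0,0],[0,0,-25,0,0,0],[0,0,-25,0,0,0],[0,0,-10,0,0,0]]'|egrep 't:|pos|ft'
python3 jog.py '[[0,0,0,0,0,0],[0,0,0,0,0,0]]'
```

```text
t: 10.3
ee_pos: [491.5, 139.8, 206.9]
ft_force: [2.1, 1.2, 2.7]
t: 10.72
ee_pos: [491.5, 139.8, 206.9]
ft_force: [0.9, 0.4, 1.9]
t: 11.13
ee_pos: [491.6, 139.8, 206.9]
ft_force: [0.9, 0.4, 2.6]
t: 11.55
ee_pos: [491.8, 139.8, 289.3]
ft_force: [1.3, 0.6, -1.1]
t: 11.72
ee_pos: [490.9, 139.6, 286.3]
orientation: [-2.169, -2.272, 0.001]
ft_force: [0.5, 0.5, -1.6]
width: 26.1
grasp_force: 30.0
```

```bash
python3 jog.py '[[-20,-4,0,0,0,0],[-32,-6,0,0,0,0],[-32,-6,0,0,0,0],[-32,-6,0,0,0,0],[-32,-6,0,0,0,0]]'|sed -n 2,3p
python3 jog.py '[[-32,-6,0,0,0,0],[-32,-6,0,0,0,0],[-32,-6,0,0,0,0],[-30,-6,0,0,0,0],[-17,-3.5,0,0,0,0]]'|sed -n 2,3p
python3 jog.py '[[0,0,20,0,0,0],[0,0,20,0,0,0],[0,0,13,0,0,0],[0,0,0,0,0,0],[0,0,0,0,0,0]]'
python3 - <<'E'
from workcell import ctrl
import numpy as np
from scipy.spatial.transform import Rotation as Ro
o=ctrl.get_obs();M=Ro.from_rotvec(o["orientation"]).as_matrix();print(M.round(4))
d=np.array([449.0,-153.7,215])-o["ee_pos"];print(o["ee_pos"],M.T@d)
E
```

```text
ee_pos: [468.6, -10.5, 284.8]
orientation: [-2.167, -2.271, 0.004]
ee_pos: [447.7, -155.6, 284.9]
orientation: [-2.169, -2.268, 0.003]
t: 12.97
ee_pos: [448.1, -153.0, 232.1]
orientation: [-2.167, -2.269, 0.003]
ft_force: [-0.5, 0.0, -0.7]
width: 25.8
grasp_force: 30.0
[[-0.0459  0.9989 -0.0043]
 [ 0.9989  0.0459  0.0016]
 [ 0.0018 -0.0043 -1.    ]]
[ 448.12008354 -152.98003778  232.11185892] [-0.79049666  0.91865455 17.10670931]
```

```bash
python3 jog.py '[[-0.8,0.9,10,0,0,0],[0,0,6,0,0,0],[0,0,1,0,0,0],[0,0,0,0,0,0],[0,0,0,0,0,0]]'|egrep 'pos|ori|ft'
python3 - <<'E'
from workcell import ctrl
import cv2
a=ctrl.get_image("side");from scipy.spatial.transform import Rotation as Ro
o=ctrl.get_obs();print(o["ee_pos"],Ro.from_rotvec(o["orientation"]).as_matrix().round(4))
a=a["img"][:,:,::-1];cv2.imwrite("pics/s4.png",cv2.resize(a[165:225,280:360],None,fx=9,fy=9,interpolation=cv2.INTER_CUBIC))
E
```

```text
ee_pos: [450.6, -154.2, 217.1]
orientation: [2.169, 2.272, 0.0]
ft_force: [-0.8, 0.2, -1.7]
[ 450.67185108 -154.21062424  217.18924092] [[-4.620e-02  9.989e-01  5.000e-04]
 [ 9.989e-01  4.620e-02 -2.000e-04]
 [-2.000e-04  5.000e-04 -1.000e+00]]
```

View pics/s4.png

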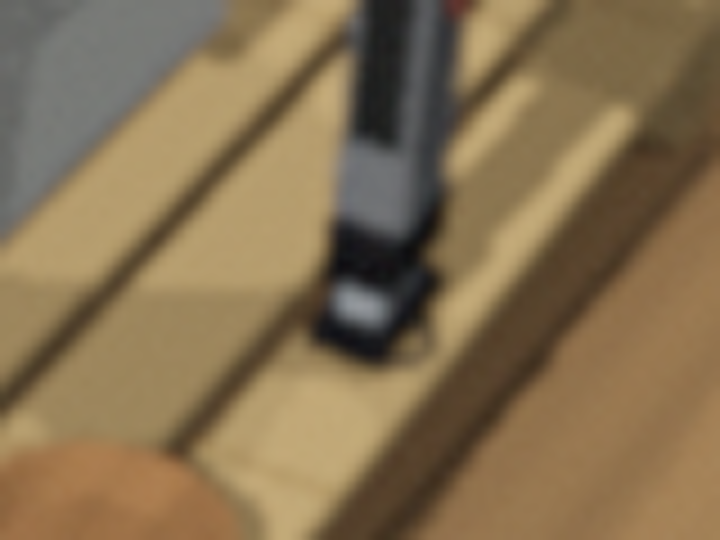

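The foot hovers a few mm above the ring, with the ring's edge visible at (425,345). I'll correct 1.6 mm across the slat, then press.

```bash
python3 jog.py '[[0.5,-1.6,2,0,0,0],[0,0,2,0,0,0],[0,0,0,0,0,0],[0,0,0,0,0,0],[0,0,0,0,0,0]]'|egrep 'pos|ft'
python3 jog.py '[[0,0,2,0,0,0],[0,0,0,0,0,0]]'|egrep 'pos|ft'
python3 jog.py '[[0,0,2,0,0,0],[0,0,0,0,0,0]]'|egrep 'pos|ft'
python3 jog.py '[[0,0,2,0,0,0],[0,0,0,0,0,0],[0,0,0,0,0,0]]'|egrep 'pos|ft'
for i in 1 2 3 4 5; do python3 jog.py '[[0,0,0,0,0,0]]'|egrep 'pos|ft'; done
```

```text
ee_pos: [448.8, -153.8, 212.9]
ft_force: [-0.5, 0.7, -1.6]
ee_pos: [449.0, -153.8, 210.9]
ft_force: [0.5, 0.8, 0.9]
ee_pos: [449.1, -153.8, 208.9]
ft_force: [0.3, 0.3, 1.5]
ee_pos: [449.1, -153.8, 207.0]
ft_force: [-1.1, 0.2, 3.4]
ee_pos: [449.0, -153.9, 207.0]
ft_force: [-0.3, 0.5, 3.4]
ee_pos: [449.1, -153.9, 207.0]
ft_force: [0.6, 0.2, 2.4]
ee_pos: [449.0, -153.8, 207.0]
ft_force: [0.3, 0.3, 2.3]
ee_pos: [449.0, -153.8, 207.0]
ft_force: [1.6, 0.4, 2.2]
ee_pos: [449.0, -153.8, 207.0]
ft_force: [0.9, 1.1, 3.1]
```

```bash
for i in 1 2 3 4; do python3 jog.py '[[0,0,0,0,0,0],[0,0,0,0,0,0],[0,0,0,0,0,0],[0,0,0,0,0,0],[0,0,0,0,0,0]]'|egrep 't:|pos|ft|grasp'; done
python3 -c "
from workcell import ctrl
print(ctrl.close_job())"
```

```text
t: 15.27
ee_pos: [449.0, -153.8, 206.9]
ft_force: [1.6, 0.6, 1.7]
grasp_force: 30.0
t: 15.68
ee_pos: [448.9, -153.8, 206.9]
ft_force: [2.0, -0.5, 2.1]
grasp_force: 30.0
t: 16.1
ee_pos: [448.8, -153.8, 206.9]
ft_force: [2.1, -0.9, 2.3]
grasp_force: 30.0
t: 16.52
ee_pos: [448.8, -153.8, 206.9]
ft_force: [1.0, -0.3, 2.2]
grasp_force: 30.0
the job is handed in; nothing more can be done
None
```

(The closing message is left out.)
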